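Roll a trolley roller into its greasing nest

TASK

Take the wooden rolling float by its handle, lay its flat underside on top of the blue trolley roller and, pressing only lightly, roll the roller along the track board over the low ribs into the nest beside the orange tag, without skidding, so that its grease hole (underneath at the start) ends up on top. Keep the gripper off the roller and do not lift it or squash it hard; then lay the float back flat on the green mat, let go, and leave the other things where they are.

Things in the scene. Friction and masses are not known exactly. Their poses are not given: they have to be found in the camera images.
- roller_center (a point): Centre of the blue roller: cylinder, 54 mm diameter, 100 mm long, 0.3 to 0.65 kg, lying on its side, this point 27 mm above the track board's top. Own x runs along the roller; own z points away from the grease hole (black, 12 mm, yellow ring, mid length on the shell; underneath at the start). A press of over about 25 N from the float spoils the shell. Arm and fingers must not touch it.
- track: White fixed board 160 x 250 x 12 mm; origin at the centre of its underside. The roller rolls along own y. Three nests (black lines along x) at y = -84.8, 0, 84.8 mm: half a roller turn apart; roller starts in the middle. Each nest has a half-round steel rib 2.5 mm high 12.5 mm before and after its line, which the roller must climb to leave or enter. No stop beyond the last rib.
- marked_nest (a point): Where the roller's centre must end: on the line of the outer nest beside the orange tag, 27 mm above the track board's top. The orange tag is a flat plate 18 x 40 x 3 mm on the board's +x edge beside that nest (a grey one lies by the other outer nest). Which end is orange changes.
- float_handle (a point): Middle of the handle of the loose float (0.3 kg), 35 mm above its flat underside, z up. Float: board 60 mm (own x) x 180 mm (own y) x 12 mm, rubber underside, wooden top; on it a handle bar 26 mm wide (own x), 80 mm long (own y), from 12 to 54 mm above the underside. A board rolling the roller moves twice as far as the roller.
- mat: Thin green fixed mat 220 x 240 mm, 3 mm thick, on which the float lies at first and must lie at the end; origin at the centre of its underside, on the bench; its x and y axes run along its edges.
- tray: White fixed open tray 220 x 150 mm, 35 mm high, bystander; origin under its centre.
- spanner: Loose spanner, about 150 mm long, lying in the tray; leave it alone. Origin at its underside.
- grease_jar: Loose jar with a red cap, 56 mm diameter, 70 mm high, beyond the track; leave it alone. Origin at the centre of its underside.
- bearing: Loose steel bearing race lying flat, 52 mm diameter, 16 mm high, beyond the track; leave it alone. Origin at the centre of its underside.
There are look-alikes about, which are no part of the job. Several things look just like the part that bears float_handle: the one meant starts nearest to the robot's base.

How it is judged:
On the way, in this order (a step that is already met when the one before it is completed fails the run):
1. the float rests on the roller, still in the middle nest (contact force between float and roller above 0.8 N and distance of roller_center from where it was at the start of the episode below 0.03 m), for 0.1 s.
2. the roller is in the marked nest with its grease hole on top (horizontal distance between roller_center and marked_nest below 0.006 m and angle between roller_center's own z axis and vertical above 2.74 rad), for 0.2 s.
At the end, for the whole second after the job is handed in: Roller at rest in the nest beside the orange tag (centre within 6 mm, axis within 0.12 rad of track x), grease hole within 0.4 rad of straight up; float released, at rest and flat (0.08 rad) on the green mat, its centre within 70 mm (mat x) and 60 mm (mat y) of the mat's (distance between roller_center and marked_nest below 0.006 m and angle between roller_center's own z axis and vertical above 2.74 rad and angle between the x axis of roller_center and the x axis of track, either way round below 0.12 rad and linear speed of each of roller, float below 0.01 m/s and angle between float_handle's own z axis and vertical below 0.08 rad and height (world z) of float_handle below 0.043 m and x of float_handle in the frame of mat between -0.07 and 0.07 m and y of float_handle in the frame of mat between -0.06 and 0.06 m); the robot touches nothing.
It fails at once if the float presses the roller with more than 25 N (contact force between float and roller above 25 N).
It fails at once if the arm or fingers touch the roller (contact force between any of the fingers, the arm and roller above 0.5 N).
It fails at once if the roller is lifted more than 8 mm above the ribs (height (world z) of roller_center above 0.05 m).
It fails at once if a bystander is moved by more than 20 mm (distance of any of spanner, grease_jar, bearing from where it was at the start of the episode above 0.02 m).
It also fails if it takes over 72 s, if anything falls off the work surface, if the arm or the gripper's body presses on something with over 40 N, if the wrist force passes 120 N, or if a joint passes its speed limit or range.

ROBOT

A 6-joint arm with a two-finger parallel gripper is mounted at the origin on the work surface. World frame = base frame: x ahead of the robot, y to its left, z up, the work surface at z = 0. Lengths are in m, angles in rad, forces in N, time in s.
With the tool pointing down it reaches from about 0.375 to 0.975 m from the base axis. Payload 3.8 kg.
Tool frame: the origin (TCP) lies between the finger pads; the fingertips stand 17 mm ahead of it and the grasp point (between the pads) lies 2 mm behind it; z points along the fingers, y is the direction in which the jaws open and shut (so a half turn about z gives the same grasp; the last joint's range is limited). The gripper opens to 85 mm and grips with 20 to 120 N. Pads are 22 mm wide; open, the fingers measure 114 mm over their backs; the gripper's body (76 mm by 85 mm) begins 54 mm behind the grasp point. The pads swing forward as they close: fully open they stand 13 mm farther back than shut.
Start: joints at [1.111, 0.264, 1.604, -0, 1.274, -0.037], TCP at [0.277, 0.616, 0.248] pointing down, gripper open.
Joint ranges: [-2.63, 2.63], [-0.94, 2.18], [0.31, 2.57], [-1.31, 4.45], [0, 2.66], [-2.55, 2.55]. Speed limits (rad/s): [2.57, 2.57, 3.14, 3.14, 3.14, 3.14].

INTERFACE

Orientations are given as a 3x3 rotation matrix whose columns are the frame's x, y, z axes.
In Python, from station import get_state, snapshot, camera_model, close_job gives the robot as it stands.
- The arm moves only by the tool send_rows, never from a script. Its argument "steps" is a list that holds one entry, the list of rows, each a list of 5 numbers: the opening, from -1 (shut) to 1 (fully open), so that 0 is half open, then the shift along the tool's x, y, z in mm, then the turn about the tool's z in rad. A call has 1 to 12 rows; each row is the pose to reach, as a shift and turn from the pose commanded when the call began, along the tool's axes at that moment; what a row does not reach only later rows make up. A row lasts 1/8 s, in which the tool goes at most 62.5 mm and 10.7 degrees, less where a joint would pass 70% of its speed; a pose out of reach is approached as far as the arm can. A call with a gripper value outside its range is refused whole. The fingers move at their own pace and stop on an object; "force" is the grip in N (left out, the last holds). Time passes only in rows, so rows that repeat a pose let the fingers close. It gives the time, the measured TCP pose, the force and the opening at its end, in the units of the state.
- get_state(): the state, without advancing time (a new reading comes with each control period).
- snapshot(name): name is "side" or "top"; returns the picture (480x640x3 uint8, red, green, blue); there is no depth.
- camera_model(name): a dict with "fx", "fy", "cx", "cy" (pixels), "k1" (the pictures are not rectified: a ray, as slopes to the right and down, at radius r is drawn at 1 + k1 r^2 times it, then the intrinsics apply), "extrinsics" (4x4, takes a point from camera to world coordinates). Camera axes: x right, y up, looking along -z (the intrinsics and any distortion apply to the point x, -y, -z); pixel columns grow to the right and rows downward; lengths in m; the calibration is good to about 2 mm. A picture is of the moment at which its call begins. camera_model takes no time and is no camera call.
- close_job(): hands the job in, once; it reports no verdict.
The state is a dict: "clock": time; "joint_pos": joint angles; "joint_vel": joint speeds; "effort": joint torques, N m; "tcp_pos": TCP position; "tcp_rot": TCP orientation; "wrist_force": force on the tool from outside, world axes, zero at the start; "wrist_torque": the same for the moment, N m; "grip_width": opening from 0.0 (shut) to 1.0 (fully open).
Only numpy, scipy, OpenCV 4.12 (cv2) and the standard library are available. Lean on these libraries where they do the work, as an engineer would, in place of code of your own. Each camera call takes 0.05 s, during which the arm holds its last target. There are 200 camera calls.

## Working session

There is one attempt and no reset: what is moved stays moved. The work goes in short steps, Python scripts to look and compute and a tool call to move; the robot and the scene stay as the last step left them, time stands still between calls to the robot, and variables do not carry over. Pictures are saved under pics/ and viewed, about 8 in all and at most 12, crops included, and the job is handed in when it is done.

Besides the shell and the picture viewer there is one more tool, called after "Request:" by a JSON object that holds its "fn" and its "kwargs", one argument or row to a line. send_rows: Moves the arm, as the interface text tells. Its arguments: {"type":"object","properties":{"steps":{"type":"array","items":{"type":"array","items":{"type":"array","items":{"type":"number"}}}},"force":{"type":"number"}},"required":["steps"]}

```bash
mkdir -p pics; cat > h.py <<'E'
import numpy as np, cv2
from station import get_state, snapshot, camera_model, close_job
def save(n,f,crop=None,s=1):
    im=snapshot(n)[:,:,::-1].copy(); cv2.imwrite('pics/raw_'+f,im)
    if crop: im=im[crop[1]:crop[3],crop[0]:crop[2]]
    cv2.imwrite('pics/'+f,cv2.resize(im,None,fx=s,fy=s,interpolation=cv2.INTER_CUBIC))
def ray(n,uv):
    m=camera_model(n);uv=np.atleast_2d(uv).astype(float)
    d=np.c_[(uv[:,0]-m['cx'])/m['fx'],(uv[:,1]-m['cy'])/m['fy']];s=d.copy()
    for _ in range(20): s=d/(1+m['k1']*(s**2).sum(1,keepdims=True))
    E=np.array(m['extrinsics']);v=np.c_[s[:,0],-s[:,1],-np.ones(len(s))]@E[:3,:3].T
    return E[:3,3],v
def at_z(n,uv,z):
    o,v=ray(n,uv);return o+v*((np.asarray(z)-o[2])/v[:,2])[:,None]
def proj(n,P):
    m=camera_model(n);E=np.array(m['extrinsics']);p=(np.atleast_2d(P)-E[:3,3])@E[:3,:3]
    s=np.c_[p[:,0],-p[:,1]]/-p[:,2:];s=s*(1+m['k1']*(s**2).sum(1,keepdims=True))
    return np.c_[m['fx']*s[:,0]+m['cx'],m['fy']*s[:,1]+m['cy']]
E
python3 - <<'E'
from h import *
save('top','t0.png',s=1.25);save('side','s0.png',s=1.25)
for n in('top','side'):print({k:np.round(v,3).tolist() for k,v in camera_model(n).items()})
s=get_state();print(s)
E
```

```text
{'fx': 465.674, 'fy': 465.674, 'cx': 327.219, 'cy': 241.117, 'k1': 0.024, 'extrinsics': [[-0.018, 0.998, -0.057, 0.55], [-1.0, -0.019, -0.024, -0.013], [-0.025, 0.057, 0.998, 0.961], [0.0, 0.0, 0.0, 1.0]]}
{'fx': 623.651, 'fy': 623.651, 'cx': 325.001, 'cy': 256.285, 'k1': -0.067, 'extrinsics': [[0.972, 0.148, -0.181, 0.329], [-0.234, 0.586, -0.776, -1.155], [-0.009, 0.796, 0.605, 0.969], [0.0, 0.0, 0.0, 1.0]]}
{'clock': 0.1, 'joint_pos': array([ 1.11107858e+00,  2.64693722e-01,  1.60528102e+00,  4.12119601e-05,
        1.27373180e+00, -3.68917648e-02]), 'joint_vel': array([ 0.00046137, -0.00038363, -0.00549152, -0.00080949,  0.00012529,
        0.00036014]), 'effort': array([ 5.29115441e-04, -5.16702497e+01, -3.68592489e+01,  1.35366781e-04,
        6.24727036e-03, -5.22445447e-06]), 'tcp_pos': array([0.27667227, 0.61497303, 0.24705226]), 'tcp_rot': array([[-9.11927947e-01,  4.10349207e-01, -9.73240391e-04],
       [ 4.10350344e-01,  9.11926023e-01, -1.87694069e-03],
       [ 1.17322117e-04, -2.11100420e-03, -9.99997765e-01]]), 'wrist_force': array([ 0.48155537, -0.23811827, -0.30318291]), 'wrist_torque': array([-0.01491993,  0.02728934,  0.04008189]), 'grip_width': 1.001378768660437}
```

View pics/t0.png

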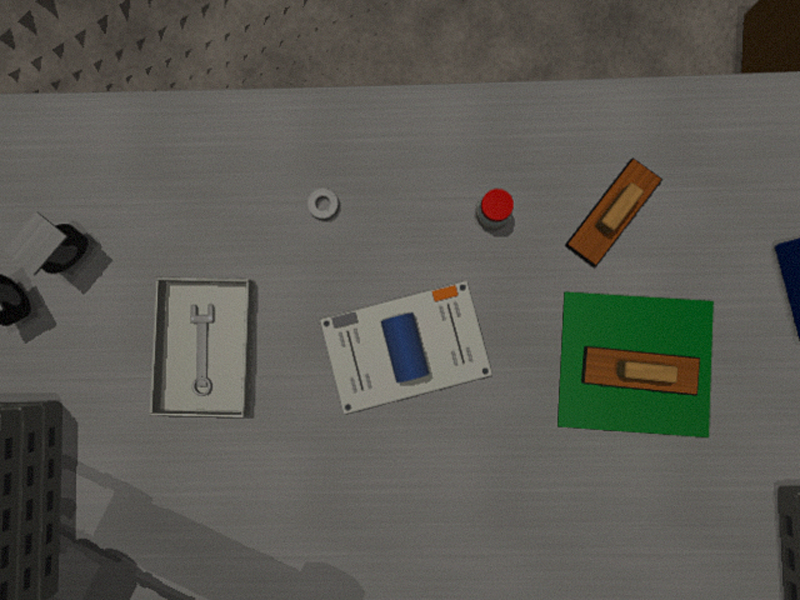

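View pics/s0.png

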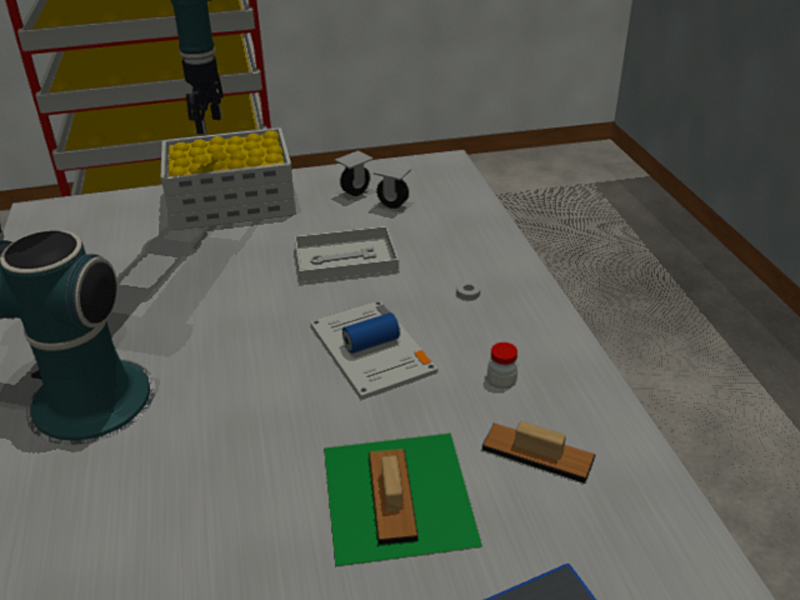

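Top view: the tray is at left. The track is at centre, with its orange tag at upper right (445,293), so the marked nest is on the world -y side. The float to use is on the mat, with its handle near (650,373); the decoy lies off the mat at (615,212). The side view agrees.

```bash
cat > m.py <<'E'
from h import *
def blob(hsv,lo,hi,box,k=3):
    m=cv2.inRange(hsv,np.array(lo),np.array(hi));z=np.zeros_like(m);x0,y0,x1,y1=box;z[y0:y1,x0:x1]=m[y0:y1,x0:x1]
    z=cv2.morphologyEx(z,cv2.MORPH_CLOSE,np.ones((k,k)))
    c=max(cv2.findContours(z,cv2.RETR_EXTERNAL,cv2.CHAIN_APPROX_NONE)[0],key=cv2.contourArea);return c[:,0,:]
def rect(c,z,n='top'):
    P=at_z(n,c,np.full(len(c),z))[:,:2]*1000
    (cx,cy),(w,h),a=cv2.minAreaRect(P.astype(np.float32));b=cv2.boxPoints(((cx,cy),(w,h),a))
    e=[b[1]-b[0],b[2]-b[1]];L=max(e,key=np.linalg.norm)
    return dict(c=(round(cx,1),round(cy,1)),size=sorted((round(w,1),round(h,1))),long_deg=round(np.degrees(np.arctan2(L[1],L[0]))%180,2))
E
python3 - <<'E'
from m import *
im=cv2.imread('pics/raw_t0.png');hsv=cv2.cvtColor(im,cv2.COLOR_BGR2HSV)
for p in [(455,255),(490,292),(520,299),(538,296),(270,310),(325,275),(356,235),(240,260)]:print(p,hsv[p[1],p[0]])
mat=blob(hsv,(45,100,40),(75,255,255),(430,220,590,360),9);print('mat',rect(mat,.003))
tr=blob(hsv,(0,0,110),(179,60,255),(250,215,400,340),9);print('track',rect(tr,.012))
fl=blob(hsv,(3,70,30),(30,255,255),(455,265,570,325),5);print('float',rect(fl,.015))
hd=blob(hsv,(12,50,130),(30,150,255),(455,265,570,325),3);print('handle',rect(hd,.057))
og=blob(hsv,(5,200,100),(20,255,255),(250,215,400,340));print('orange',rect(og,.015))
ro=blob(hsv,(100,120,20),(130,255,255),(250,215,400,340));print('roller',rect(ro,.039),rect(ro,.066))
o=im.copy()
for c in(mat,tr,fl,hd,ro):cv2.drawContours(o,[c.reshape(-1,1,2)],-1,(255,0,255),1)
cv2.imwrite('pics/seg.png',cv2.resize(o[200:370,240:600],None,fx=2.2,fy=2.2,interpolation=cv2.INTER_NEAREST))
E
```

```text
(455, 255) [ 66 181 100]
(490, 292) [ 14 198 111]
(520, 299) [ 17 153 123]
(538, 296) [ 17 158 118]
(270, 310) [ 30  23 132]
(325, 275) [109 150  90]
(356, 235) [ 13 215 147]
(240, 260) [ 19  27 104]
mat {'c': (498.2, -352.8), 'size': [218.6, 238.9], 'long_deg': np.float32(85.29)}
track {'c': (542.6, 20.8), 'size': [231.1, 298.5], 'long_deg': np.float32(90.14)}
float {'c': (488.1, -357.4), 'size': [58.8, 178.1], 'long_deg': np.float32(82.99)}
handle {'c': (496.8, -332.9), 'size': [5.7, 20.8], 'long_deg': np.float32(81.94)}
orange {'c': (617.6, -47.6), 'size': [15.3, 37.4], 'long_deg': np.float32(102.95)}
roller {'c': (531.2, 18.6), 'size': [49.6, 100.8], 'long_deg': np.float32(13.77)} {'c': (531.8, 17.7), 'size': [48.2, 97.8], 'long_deg': np.float32(13.77)}
```

View pics/seg.png

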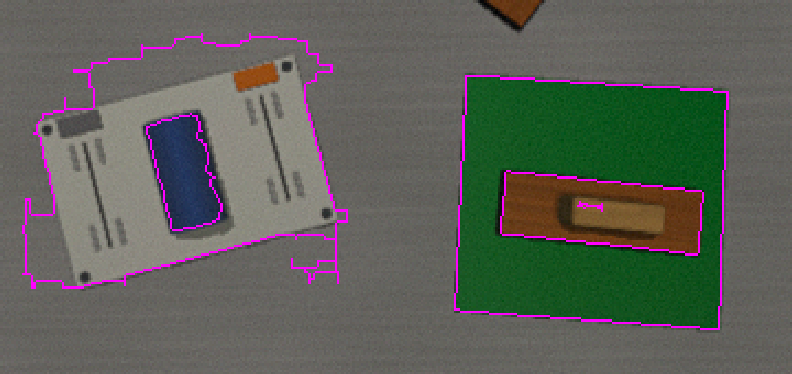

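```bash
python3 - <<'E'
from m import *
im=cv2.imread('pics/raw_t0.png');b=cv2.GaussianBlur(im,(5,5),0);hsv=cv2.cvtColor(b,cv2.COLOR_BGR2HSV)
for v in(122,128,134):print('track',v,rect(blob(hsv,(0,0,v),(179,70,255),(250,220,400,335),3),.012))
for s in(175,185):print('handle',rect(blob(hsv,(12,100,90),(30,s,255),(455,265,570,325),3),.057))
# nest lines: dark pixels; orange line & left line on the board
g=cv2.cvtColor(im,cv2.COLOR_BGR2GRAY)
for box in [(272,258,298,315),(354,236,376,294)]:
    x0,y0,x1,y1=box;ys,xs=np.nonzero(g[y0:y1,x0:x1]<65);P=at_z('top',np.c_[xs+x0,ys+y0],np.full(len(xs),.012))[:,:2]*1000
    vx,vy,cx,cy=cv2.fitLine(P.astype(np.float32),cv2.DIST_HUBER,0,.01,.01).ravel();print('line',len(P),cx,cy,np.degrees(np.arctan2(vy,vx)),np.median(P,0))
# side camera checks
si=cv2.imread('pics/raw_s0.png');hs=cv2.cvtColor(si,cv2.COLOR_BGR2HSV)
print('mat side',rect(blob(hs,(45,100,40),(75,255,255),(240,330,400,470),25),.003,'side'))
print('side float',rect(blob(hs,(3,70,30),(30,255,255),(285,350,340,440),5),.015,'side'))
print('handle side', rect(blob(hs,(12,60,100),(30,175,255),(295,355,330,400),3),.057,'side'))
E
```

```text
track 122 {'c': (532.0, 18.6), 'size': [156.6, 247.0], 'long_deg': np.float32(103.73)}
track 128 {'c': (532.0, 18.6), 'size': [155.3, 245.5], 'long_deg': np.float32(103.85)}
track 134 {'c': (532.0, 18.6), 'size': [153.2, 243.6], 'long_deg': np.float32(103.76)}
handle {'c': (488.7, -357.1), 'size': [24.1, 76.9], 'long_deg': np.float32(82.8)}
handle {'c': (489.3, -357.7), 'size': [26.3, 77.6], 'long_deg': np.float32(81.52)}
line 39 509.35846 100.374176 13.672046 [513.16241036 101.89351937]
line 34 556.115 -62.687878 13.80988 [548.72245509 -64.38517688]
mat side {'c': (498.5, -355.0), 'size': [218.6, 239.1], 'long_deg': np.float32(85.31)}
side float {'c': (488.4, -357.7), 'size': [59.1, 178.9], 'long_deg': np.float32(83.1)}
handle side {'c': (485.6, -359.7), 'size': [52.6, 101.8], 'long_deg': np.float32(83.19)}
```

Track, mat and float sizes match the given ones, and the two cameras agree. Float centre is (488,-357) with its y axis at 83°. Track centre is (532,18.6) with y at 103.8°. Moving over the float.

Request:
{"fn": "send_rows", "kwargs": {
  "steps": [
    [[0.4,-592,-800,0,1.27],[0.4,-592,-800,0,1.27],[0.4,-592,-800,0,1.27],[0.4,-592,-800,0,1.27],[0.4,-592,-800,0,1.27],[0.4,-592,-800,0,1.27],[0.4,-592,-800,0,1.27],[0.4,-592,-800,0,1.27],[0.4,-592,-800,0,1.27],[0.4,-592,-800,0,1.27],[0.4,-592,-800,0,1.27],[0.4,-592,-800,0,1.27]]
  ],
  "force": 100
}}

```text
clock: 1.6
tcp_pos: [0.4362, -0.1193, 0.2482]
tcp_rot: [[0.122, 0.992, 0.0], [0.992, -0.122, 0.0], [0.0, 0.0, -1.0]]
wrist_force: [1.3, 1.0, 0.5]
grip_width: 0.696
```

Request:
{"fn": "send_rows", "kwargs": {
  "steps": [
    [[0.4,-232,81,0,0],[0.4,-232,81,0,0],[0.4,-232,81,0,0],[0.4,-232,81,0,0],[0.4,-232,81,0,0],[0.4,-232,81,60,0],[0.4,-232,81,110,0],[0.4,-232,81,140,0],[0.4,-232,81,140,0],[0.4,-232,81,140,0]]
  ]
}}

```text
clock: 2.85
tcp_pos: [0.4893, -0.3574, 0.1097]
tcp_rot: [[0.121, 0.993, 0.001], [0.993, -0.121, -0.001], [-0.001, 0.001, -1.0]]
wrist_force: [-0.1, -0.2, -0.2]
grip_width: 0.699
```

```bash
python3 - <<'E'
from h import *
s=get_state();print(s['tcp_pos'],s['tcp_rot'].round(4),s['wrist_force'],s['grip_width'])
E
```

```text
[ 0.48932497 -0.35735377  0.10970467] [[ 1.211e-01  9.926e-01  1.300e-03]
 [ 9.926e-01 -1.211e-01 -1.000e-03]
 [-8.000e-04  1.500e-03 -1.000e+00]] [-0.09864387 -0.22288076 -0.16661599] 0.6988228117080887
```

Request:
{"fn": "send_rows", "kwargs": {
  "steps": [
    [[0.4,0,-1,30,0],[0.4,0,-1,60,0],[0.4,0,-1,73,0],[0.4,0,-1,73,0],[-1,0,-1,73,0],[-1,0,-1,73,0],[-1,0,-1,73,0],[-1,0,-1,73,0],[-1,0,-1,73,0],[-1,0,-1,73,0],[-1,0,-1,73,0],[-1,0,-1,73,0]]
  ]
}}

```text
clock: 4.35
tcp_pos: [0.489, -0.3583, 0.0372]
tcp_rot: [[0.122, 0.993, 0.003], [0.993, -0.122, -0.002], [-0.002, 0.003, -1.0]]
wrist_force: [0.9, 0.8, 6.6]
grip_width: 0.296
```

```bash
python3 - <<'E'
from h import *
s=get_state();print(s['tcp_pos'],s['wrist_force'],s['wrist_torque'],s['grip_width'])
E
```

```text
[ 0.48895381 -0.3582876   0.0371829 ] [0.93103666 0.83824216 6.56768943] [ 0.06333149  0.12180422 -0.01107428] 0.295971266430189
```

Request:
{"fn": "send_rows", "kwargs": {
  "steps": [
    [[-1,0,0,-10,0],[-1,0,0,-30,0],[-1,0,0,-60,0],[-1,0,0,-100,0],[-1,0,0,-120,0],[-1,0,0,-120,0],[-1,0,0,-120,0],[-1,0,0,-120,0]]
  ]
}}

```text
clock: 5.35
tcp_pos: [0.4864, -0.3564, 0.153]
tcp_rot: [[0.122, 0.993, -0.003], [0.993, -0.122, 0.002], [0.002, -0.003, -1.0]]
wrist_force: [0.4, 0.1, -3.4]
grip_width: 0.293
```

```bash
python3 - <<'E'
from h import *
s=get_state();print(s['tcp_pos'],s['tcp_rot'].round(4),s['wrist_force'],s['wrist_torque'],s['grip_width'])
save('side','s1.png',(200,230,520,470),2.4)
E
```

```text
[ 0.48642718 -0.35636999  0.15304284] [[ 0.1217  0.9926 -0.003 ]
 [ 0.9926 -0.1217  0.0024]
 [ 0.002  -0.0033 -1.    ]] [ 0.36038229  0.14211388 -3.37024327] [0.01908482 0.00641173 0.0185559 ] 0.29265458424881075
```

View pics/s1.png

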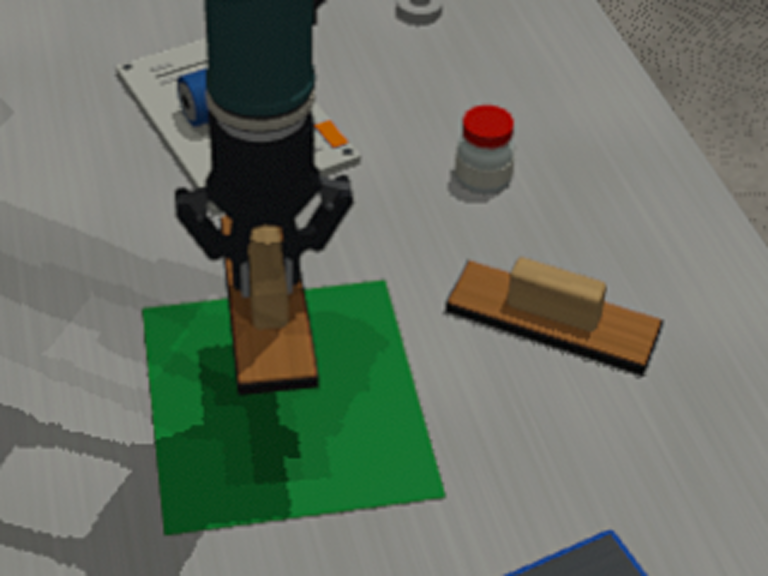

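Request:
{"fn": "send_rows", "kwargs": {
  "steps": [
    [[-1,40,-1,0,-0.05],[-1,90,-3,0,-0.1],[-1,140,-5,0,-0.15],[-1,190,-7,0,-0.2],[-1,240,-9,0,-0.25],[-1,290,-11,0,-0.3],[-1,340,-13,0,-0.363],[-1,380,-15,0,-0.363],[-1,408,-15,0,-0.363],[-1,418,-15,0,-0.363],[-1,418,-15,0,-0.363],[-1,418,-15,0,-0.363]]
  ]
}}

```text
clock: 6.9
tcp_pos: [0.5234, 0.0585, 0.1549]
tcp_rot: [[-0.238, 0.971, -0.001], [0.971, 0.238, -0.001], [-0.0, -0.001, -1.0]]
wrist_force: [-0.5, 0.4, -3.7]
grip_width: 0.296
```

```bash
python3 - <<'E'
from h import *
s=get_state();print(s['tcp_pos'],s['tcp_rot'].round(4),s['wrist_force'],s['wrist_torque'],s['grip_width'])
R=s['tcp_rot'];print(np.degrees(np.arctan2(R[1,0],R[0,0])),R.T@(np.array([.522,.060,.115])-s['tcp_pos'])*1000)
save('top','t2.png',(220,190,460,370),3.2)
E
```

```text
[0.52338159 0.05851649 0.1549486 ] [[-2.380e-01  9.713e-01 -7.000e-04]
 [ 9.713e-01  2.380e-01 -5.000e-04]
 [-4.000e-04 -8.000e-04 -1.000e+00]] [-0.45380541  0.38830056 -3.73996693] [0.02906416 0.01057029 0.06689638] 0.2963242475974219
103.76974276675917 [ 1.78419531 -0.95744311 39.94871489]
```

View pics/t2.png

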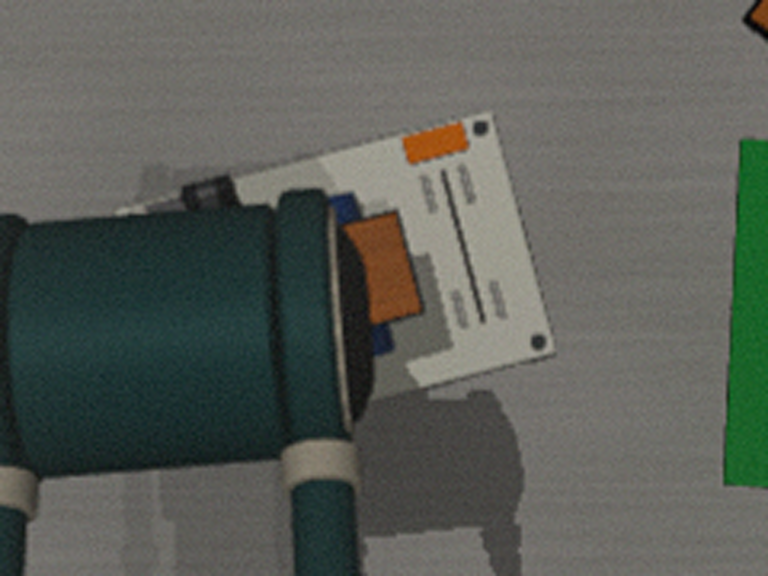

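The float is aligned over the roller: its end is near (385,270) in the crop, with the roller's blue ends showing on both sides. Descending in small steps.

Request:
{"fn": "send_rows", "kwargs": {
  "steps": [
    [[-1,2,-1,15,0],[-1,2,-1,30,0],[-1,2,-1,40,0],[-1,2,-1,46,0],[-1,2,-1,49,0],[-1,2,-1,50,0],[-1,2,-1,50,0],[-1,2,-1,50,0]]
  ]
}}

```text
clock: 7.95
tcp_pos: [0.5225, 0.0612, 0.1057]
tcp_rot: [[-0.239, 0.971, 0.001], [0.971, 0.239, 0.0], [-0.0, 0.001, -1.0]]
wrist_force: [0.1, 0.2, -2.6]
grip_width: 0.289
```

Request:
{"fn": "send_rows", "kwargs": {
  "steps": [
    [[-1,0,0,1,0],[-1,0,0,2,0],[-1,0,0,3,0],[-1,0,0,3,0],[-1,0,0,3,0]]
  ]
}}

```text
clock: 8.57
tcp_pos: [0.5222, 0.0611, 0.1023]
tcp_rot: [[-0.239, 0.971, -0.0], [0.971, 0.239, -0.0], [-0.0, -0.0, -1.0]]
wrist_force: [-0.1, -0.1, -2.2]
grip_width: 0.288
```

Request:
{"fn": "send_rows", "kwargs": {
  "steps": [
    [[-1,0,0,1,0],[-1,0,0,2,0],[-1,0,0,2,0],[-1,0,0,2,0]]
  ]
}}

```text
clock: 9.07
tcp_pos: [0.5221, 0.0611, 0.1003]
tcp_rot: [[-0.239, 0.971, -0.0], [0.971, 0.239, 0.0], [0.0, -0.0, -1.0]]
wrist_force: [0.2, 1.7, -3.2]
grip_width: 0.291
```

Request:
{"fn": "send_rows", "kwargs": {
  "steps": [
    [[-1,0,0,0.5,0],[-1,0,0,1,0],[-1,0,0,1,0],[-1,0,0,1,0]]
  ]
}}

```text
clock: 9.57
tcp_pos: [0.5223, 0.061, 0.0999]
tcp_rot: [[-0.239, 0.971, 0.0], [0.971, 0.239, -0.0], [-0.0, 0.0, -1.0]]
wrist_force: [-4.7, -0.0, 5.9]
grip_width: 0.293
```

```bash
cat >> h.py <<'E'
def rd(n=4):
    for i in range(n):
        s=get_state();print(round(s['clock'],2),(s['tcp_pos']*1000).round(2),s['wrist_force'].round(1),s['wrist_torque'].round(2),round(s['grip_width'],3));snapshot('top')
    R=s['tcp_rot'];print(R[:,2].round(4))
E
python3 -c "
from h import *;rd(6)"
```

```text
9.57 [522.28  61.01  99.92] [-4.7 -0.   5.9] [-0.53  0.53 -0.09] 0.293
9.62 [522.28  61.    99.93] [-4.2 -1.1  6.1] [-0.57  0.54 -0.14] 0.293
9.68 [522.28  61.01  99.91] [-3.6 -1.1  5.6] [-0.51  0.56 -0.11] 0.29
9.72 [522.28  60.99  99.91] [-3.7 -1.2  6.5] [-0.55  0.49 -0.14] 0.291
9.78 [522.29  60.99  99.94] [-2.3 -1.6  5.1] [-0.5   0.55 -0.15] 0.294
9.82 [522.27  61.    99.92] [-4.3 -0.4  6. ] [-0.51  0.51 -0.11] 0.287
[ 3.e-04 -3.e-04 -1.e+00]
```

Request:
{"fn": "send_rows", "kwargs": {
  "steps": [
    [[-1,0,0,-0.3,0],[-1,0,0,-0.3,0],[-1,0,0,-0.3,0]]
  ]
}}

```text
clock: 10.25
tcp_pos: [0.5223, 0.0611, 0.0999]
tcp_rot: [[-0.239, 0.971, 0.0], [0.971, 0.239, -0.0], [-0.0, 0.0, -1.0]]
wrist_force: [-2.9, -0.6, 5.0]
grip_width: 0.29
```

```bash
python3 -c "
from h import *;rd(3)"
```

```text
10.25 [522.25  61.06  99.92] [-2.9 -0.6  5. ] [-0.54  0.52 -0.1 ] 0.29
10.3 [522.24  61.07  99.93] [-3.2 -0.3  5.1] [-0.5   0.53 -0.14] 0.292
10.35 [522.25  61.06  99.91] [-3.3 -0.6  5.8] [-0.53  0.5  -0.07] 0.295
[ 2.e-04 -1.e-04 -1.e+00]
```

Contact is about 8 N and vertical stiffness about 2 N/mm. Starting the roll, following the rib profile.

Request:
{"fn": "send_rows", "kwargs": {
  "steps": [
    [[-1,-2,0,0,0],[-1,-4,0,-0.3,0],[-1,-6,0,-0.7,0],[-1,-8,0,-1.0,0],[-1,-10,0,-1.3,0],[-1,-12,0,-1.6,0]]
  ]
}}

```text
clock: 11.15
tcp_pos: [0.5251, 0.0498, 0.1016]
tcp_rot: [[-0.238, 0.971, 0.0], [0.971, 0.238, 0.001], [0.001, 0.0, -1.0]]
wrist_force: [-4.1, 1.2, 5.1]
grip_width: 0.289
```

```bash
cat >> h.py <<'E'
def prog():
    rd(2);s=get_state();yd=np.array([-.2385,.9711]);p=s['tcp_pos'][:2]*1000
    d=p-[522.25,61.06];f=-d@yd;lat=d@[.9711,.2385];print('f',f,'lat',lat,'dz',s['tcp_pos'][2]*1000-99.92,'Fh along travel',-(s['wrist_force'][:2]@yd))
E
python3 -c "
from h import *;prog()"
```

```text
11.15 [525.07  49.81 101.61] [-4.1  1.2  5.1] [-0.16  0.61 -0.12] 0.289
11.2 [525.15  49.59 101.63] [-4.1  1.1  5.9] [-0.2   0.56 -0.11] 0.29
[ 2.e-04  5.e-04 -1.e+00]
f 11.800000990876844 lat 0.08090254578392163 dz 1.70766147984709 Fh along travel -1.045853682991164
```

Request:
{"fn": "send_rows", "kwargs": {
  "steps": [
    [[-1,-3,0,-0.4,0],[-1,-6,0,-0.6,0],[-1,-9,0,-0.75,0],[-1,-12,0,-0.8,0],[-1,-15,0,-0.8,0],[-1,-18,0,-0.7,0],[-1,-20,0,-0.6,0]]
  ]
}}

```text
clock: 12.12
tcp_pos: [0.53, 0.0298, 0.1022]
tcp_rot: [[-0.239, 0.971, 0.0], [0.971, 0.239, -0.0], [-0.0, 0.0, -1.0]]
wrist_force: [-2.4, -0.6, 6.2]
grip_width: 0.293
```

```bash
python3 -c "
from h import *;prog()"
```

```text
12.12 [530.    29.75 102.16] [-2.4 -0.6  6.2] [-0.48  0.52 -0.08] 0.293
12.18 [530.04  29.53 102.13] [-2.9 -1.5  5.1] [-0.51  0.54 -0.02] 0.295
[ 4.e-04 -6.e-04 -1.e+00]
f 32.39481641203791 lat 0.046745042749029464 dz 2.2059476650714345 Fh along travel 0.4756798120019541
```

Request:
{"fn": "send_rows", "kwargs": {
  "steps": [
    [[-1,-3,0,0.2,0],[-1,-6,0,0.5,0],[-1,-9,0,0.9,0],[-1,-12,0,1.35,0],[-1,-15,0,1.85,0],[-1,-18,0,2.3,0],[-1,-22,0,2.35,0],[-1,-27,0,2.3,0],[-1,-32,0,2.3,0]]
  ]
}}

```text
clock: 13.35
tcp_pos: [0.5376, -0.0011, 0.1001]
tcp_rot: [[-0.239, 0.971, 0.0], [0.971, 0.239, 0.0], [0.0, 0.0, -1.0]]
wrist_force: [-3.8, -1.3, 6.7]
grip_width: 0.295
```

```bash
python3 -c "
from h import *;prog()
save('side','s3.png',(200,200,420,365),3)"
```

```text
13.35 [537.56  -1.07 100.05] [-3.8 -1.3  6.7] [-0.18  0.75 -0.01] 0.295
13.4 [537.67  -1.62 100.03] [-4.1 -1.8  7.7] [-0.42  0.61 -0.02] 0.288
[ 2.e-04 -2.e-04 -1.e+00]
f 64.35244440067393 lat 0.029916880710346594 dz 0.1258221039322649 Fh along travel -0.5537569009646416
```

View pics/s3.png

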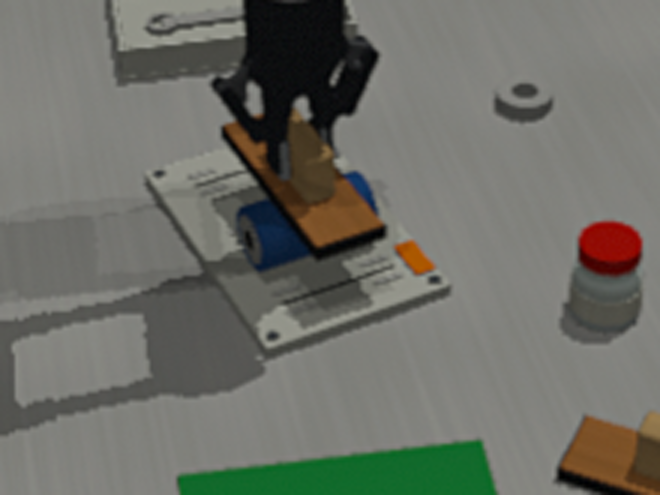

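The roller is rolling as it should, with the float square across it. Continuing over the flat stretch to just before the far rib.

Request:
{"fn": "send_rows", "kwargs": {
  "steps": [
    [[-1,-5,0,-0.2,0],[-1,-10,0,-0.2,0],[-1,-15,0,-0.2,0],[-1,-20,0,-0.2,0],[-1,-25,0,-0.2,0],[-1,-30,0,-0.2,0],[-1,-35,0,-0.2,0],[-1,-40,0,-0.2,0],[-1,-44,0,-0.2,0],[-1,-48,0,-0.2,0],[-1,-50,0,-0.2,0]]
  ]
}}

```text
clock: 14.88
tcp_pos: [0.5495, -0.0497, 0.1]
tcp_rot: [[-0.239, 0.971, 0.0], [0.971, 0.239, 0.0], [0.0, 0.0, -1.0]]
wrist_force: [-3.0, -1.3, 5.7]
grip_width: 0.288
```

```bash
python3 -c "
from h import *;prog()
save('top','t4.png',(220,190,460,370),3.2)
save('side','s4.png',(260,240,400,345),5)"
```

```text
14.88 [549.48 -49.65 100.02] [-3.  -1.3  5.7] [0.02 0.65 0.13] 0.288
14.93 [549.52 -49.86 100.  ] [-3.3 -0.8  5.1] [-0.02  0.66  0.07] 0.289
[ 1.e-04  1.e-04 -1.e+00]
f 114.11169523685271 lat 0.04924114648834747 dz 0.1068556462424084 Fh along travel 0.8358329126029281
```

View pics/s4.png

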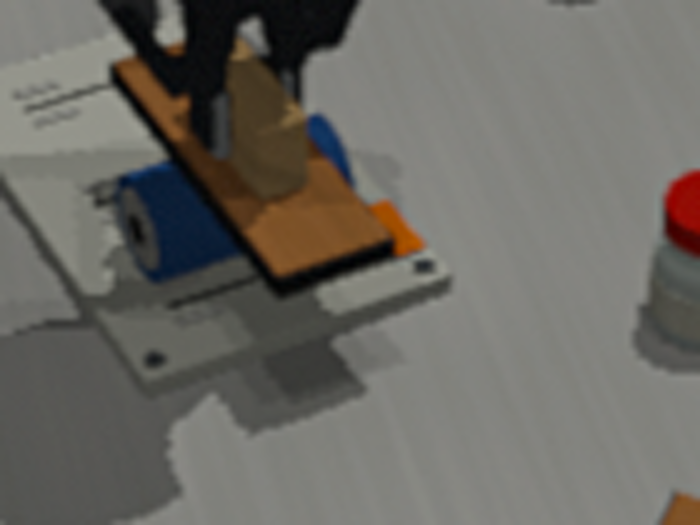

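Request:
{"fn": "send_rows", "kwargs": {
  "steps": [
    [[-1,-3,0,0,0],[-1,-6,0,0,0],[-1,-8,0,-0.1,0],[-1,-10,0,-0.4,0],[-1,-12,0,-0.8,0],[-1,-14,0,-1.1,0],[-1,-16,0,-1.4,0],[-1,-18,0,-1.6,0]]
  ]
}}

```text
clock: 16.08
tcp_pos: [0.5537, -0.0665, 0.1014]
tcp_rot: [[-0.239, 0.971, -0.0], [0.971, 0.239, 0.001], [0.001, 0.0, -1.0]]
wrist_force: [-3.2, 0.9, 5.4]
grip_width: 0.293
```

```bash
python3 -c "
from h import *;prog()"
```

```text
16.07 [553.66 -66.52 101.42] [-3.2  0.9  5.4] [0.36 0.62 0.09] 0.293
16.12 [553.77 -66.81 101.54] [-3.2  0.2  6.4] [0.34 0.64 0.11] 0.292
[ 0.e+00  9.e-04 -1.e+00]
f 131.620428290662 lat 0.07545548317249043 dz 1.5538731238063264 Fh along travel -2.0372984418506066
```

Request:
{"fn": "send_rows", "kwargs": {
  "steps": [
    [[-1,-3,0,-0.35,0],[-1,-6,0,-0.6,0],[-1,-9,0,-0.8,0],[-1,-12,0,-0.9,0],[-1,-15,0,-0.9,0],[-1,-18,0,-0.85,0],[-1,-20,0,-0.75,0],[-1,-22,0,-0.65,0]]
  ]
}}

```text
clock: 17.18
tcp_pos: [0.5591, -0.0887, 0.102]
tcp_rot: [[-0.239, 0.971, 0.0], [0.971, 0.239, -0.0], [-0.0, 0.0, -1.0]]
wrist_force: [-1.8, -1.6, 4.5]
grip_width: 0.291
```

```bash
python3 -c "
from h import *;prog()"
```

```text
17.18 [559.08 -88.67 102.  ] [-1.8 -1.6  4.5] [0.03 0.45 0.12] 0.291
17.23 [559.17 -88.9  102.02] [-2.1 -1.5  4.8] [-0.05  0.44  0.08] 0.294
[ 5.e-04 -4.e-04 -1.e+00]
f 154.30329619752544 lat 0.08154981918742321 dz 2.0898133148705114 Fh along travel 1.104388060572513
```

Request:
{"fn": "send_rows", "kwargs": {
  "steps": [
    [[-1,-3,0,0.25,0],[-1,-6,0,0.6,0],[-1,-9,0,1.0,0],[-1,-11,0,1.3,0],[-1,-13,0,1.65,0],[-1,-15,0,2.0,0],[-1,-16,0,2.2,0],[-1,-17,0,2.3,0],[-1,-17,0,2.3,0],[-1,-17,0,2.3,0]]
  ]
}}

```text
clock: 18.52
tcp_pos: [0.563, -0.1046, 0.0998]
tcp_rot: [[-0.239, 0.971, -0.0], [0.971, 0.239, 0.001], [0.001, 0.0, -1.0]]
wrist_force: [-1.5, -0.6, 5.6]
grip_width: 0.294
```

```bash
python3 -c "
from h import *;prog();rd(2)
save('side','s5.png',(240,210,460,375),3)"
```

```text
18.52 [ 562.98 -104.56   99.83] [-1.5 -0.6  5.6] [0.22 0.39 0.1 ] 0.294
18.57 [ 562.99 -104.53   99.82] [-1.6 -1.6  5.3] [0.27 0.4  0.1 ] 0.289
[-0.e+00  7.e-04 -1.e+00]
f 170.50266000185357 lat 0.056745619661891226 dz -0.1232091981117236 Fh along travel -0.4603343154197956
18.62 [ 562.97 -104.52   99.8 ] [-2.2 -0.1  5.7] [0.23 0.36 0.1 ] 0.289
18.68 [ 562.98 -104.55   99.84] [-2.7 -1.1  5.3] [0.28 0.35 0.11] 0.29
[ 0.e+00  7.e-04 -1.e+00]
```

View pics/s5.png

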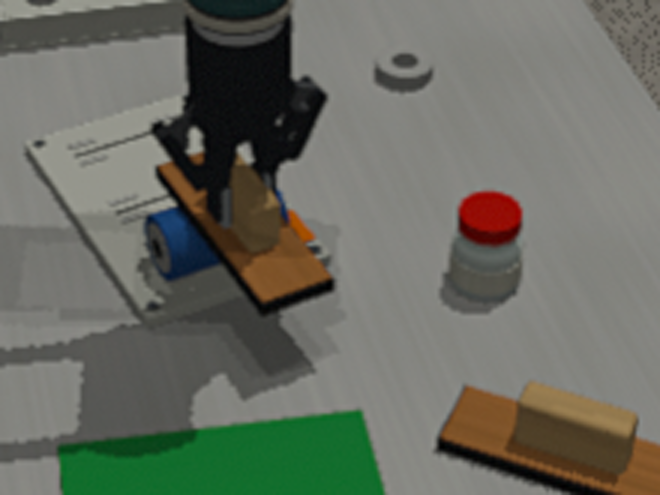

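The height is back to the nest level. Lifting straight off, slowly at first.

Request:
{"fn": "send_rows", "kwargs": {
  "steps": [
    [[-1,0,0,-1,0],[-1,0,0,-2,0],[-1,0,0,-3,0],[-1,0,0,-4.5,0],[-1,0,0,-7,0],[-1,0,0,-12,0],[-1,0,0,-25,0],[-1,0,0,-45,0],[-1,0,0,-60,0],[-1,0,0,-60,0]]
  ]
}}

```text
clock: 20.02
tcp_pos: [0.5648, -0.1053, 0.1625]
tcp_rot: [[-0.239, 0.971, 0.005], [0.971, 0.239, -0.001], [-0.002, 0.005, -1.0]]
wrist_force: [1.0, 0.4, -2.4]
grip_width: 0.289
```

```bash
python3 -c "
from h import *;rd(2);s=get_state();R=s['tcp_rot']
a=np.radians(85.3-0);print(R.round(3),R.T@(np.array([.4983,-.354,.16])-s['tcp_pos'])*1000)"
```

```text
20.02 [ 564.76 -105.33  162.54] [ 1.   0.4 -2.4] [-0.07 -0.01  0.05] 0.289
20.07 [ 563.79 -105.12  161.09] [ 0.2  0.6 -3.5] [ 0.02  0.01 -0.  ] 0.291
[ 2.6e-03 -6.0e-04 -1.0e+00]
[[-0.239  0.971  0.001]
 [ 0.971  0.239 -0.   ]
 [-0.     0.001 -1.   ]] [-2.26404424e+02 -1.22270643e+02  1.98339113e-02]
```

Request:
{"fn": "send_rows", "kwargs": {
  "steps": [
    [[-1,-35,-19,0,0.05],[-1,-80,-43,0,0.12],[-1,-125,-67,0,0.2],[-1,-170,-92,0,0.28],[-1,-205,-111,0,0.323],[-1,-220,-119,0,0.323],[-1,-226,-122,0,0.323],[-1,-226,-122,0,0.323],[-1,-226,-122,0,0.323]]
  ]
}}

```text
clock: 21.25
tcp_pos: [0.4988, -0.3522, 0.1594]
tcp_rot: [[0.08, 0.997, -0.0], [0.997, -0.08, 0.001], [0.001, -0.0, -1.0]]
wrist_force: [-0.1, 0.1, -2.5]
grip_width: 0.29
```

```bash
python3 -c "
from h import *;rd(1)
save('top','t6.png',(270,180,450,315),4)"
```

```text
21.25 [ 498.75 -352.18  159.42] [-0.1  0.1 -2.5] [ 0.04  0.03 -0.01] 0.29
[-3.e-04  8.e-04 -1.e+00]
```

View pics/t6.png

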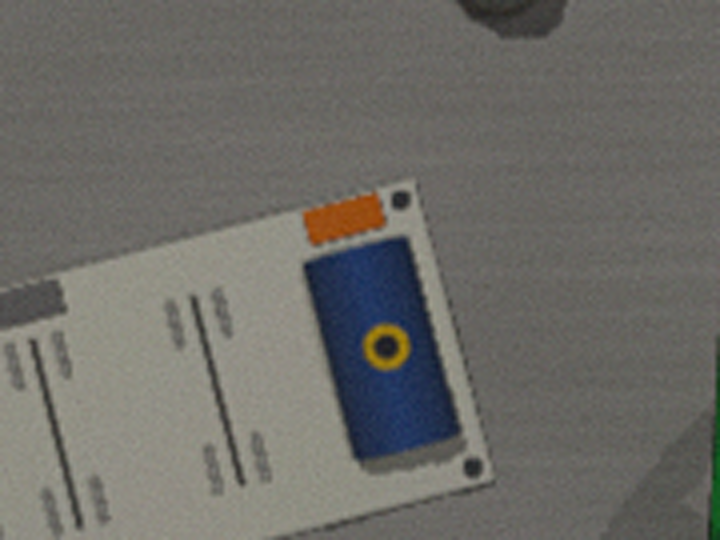

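The roller sits in the marked nest, with its yellow-ringed hole on top at crop pixel (387,347). Now lowering the float onto the mat.

Request:
{"fn": "send_rows", "kwargs": {
  "steps": [
    [[-1,0,0,40,0],[-1,0,0,80,0],[-1,0,0,105,0],[-1,0,0,114,0],[-1,0,0,118,0],[-1,0,0,120,0],[-1,0,0,121.5,0],[-1,0,0,122,0],[-1,0,0,122,0],[-1,0,0,122,0]]
  ]
}}

```text
clock: 22.6
tcp_pos: [0.4985, -0.3536, 0.0378]
tcp_rot: [[0.082, 0.997, 0.0], [0.997, -0.082, -0.0], [-0.0, 0.0, -1.0]]
wrist_force: [0.2, 0.1, -3.1]
grip_width: 0.293
```

```bash
python3 -c "
from h import *;rd(2)"
```

```text
22.6 [ 498.47 -353.62   37.83] [ 0.2  0.1 -3.1] [-0.01  0.   -0.05] 0.293
22.65 [ 498.43 -353.59   37.76] [-0.6 -0.  -2.8] [ 0.01  0.   -0.01] 0.294
[ 1.e-04 -1.e-04 -1.e+00]
```

Not quite touching yet. About 1.5 mm more, then release and rise.

Request:
{"fn": "send_rows", "kwargs": {
  "steps": [
    [[-1,0,0,0.7,0],[-1,0,0,1.4,0],[-1,0,0,1.4,0],[-1,0,0,1.4,0]]
  ]
}}

```text
clock: 23.2
tcp_pos: [0.4985, -0.3536, 0.0372]
tcp_rot: [[0.082, 0.997, 0.0], [0.997, -0.082, -0.0], [-0.0, 0.0, -1.0]]
wrist_force: [-3.0, 1.4, 5.3]
grip_width: 0.297
```

```bash
python3 -c "
from h import *;rd(2)"
```

```text
23.2 [ 498.47 -353.59   37.18] [-3.   1.4  5.3] [ 0.25  0.39 -0.04] 0.297
23.25 [ 498.49 -353.59   37.18] [-2.9  2.4  5.4] [0.25 0.36 0.01] 0.292
[ 1.e-04 -1.e-04 -1.e+00]
```

Request:
{"fn": "send_rows", "kwargs": {
  "steps": [
    [[-0.3,0,0,0,0],[0,0,0,0,0],[0.2,0,0,0,0],[0.2,0,0,0,0],[0.2,0,0,-15,0],[0.2,0,0,-40,0],[0.2,0,0,-90,0],[0.2,0,0,-140,0],[0.2,-40,-60,-160,0],[0.2,-80,-60,-160,0],[0.2,-120,-60,-160,0],[0.2,-120,-60,-160,0]]
  ]
}}

```text
clock: 24.8
tcp_pos: [0.4283, -0.4711, 0.1979]
tcp_rot: [[0.085, 0.996, 0.001], [0.996, -0.085, -0.003], [-0.002, 0.002, -1.0]]
wrist_force: [0.4, 0.5, -0.9]
grip_width: 0.595
```

```bash
python3 - <<'E'
from m import *
rd(1);save('top','t7.png',(230,180,640,400),1.9)
im=cv2.imread('pics/raw_t7.png');hsv=cv2.cvtColor(im,cv2.COLOR_BGR2HSV)
print('float',rect(blob(hsv,(3,70,30),(30,255,255),(445,245,570,345),5),.015))
print('hole',at_z('top',cv2.minEnclosingCircle(blob(hsv,(22,130,90),(35,255,255),(300,200,400,310)))[0],[.066]))
print('expected nest',532+84.8*.2385,18.6-84.8*.9711)
E
```

```text
24.8 [ 428.3  -471.11  197.85] [ 0.4  0.5 -0.9] [ 0.03  0.02 -0.01] 0.595
[ 0.0015 -0.0026 -1.    ]
float {'c': (497.7, -353.1), 'size': [58.6, 178.0], 'long_deg': np.float32(85.51)}
hole [[ 0.55162756 -0.06434162  0.066     ]]
expected nest 552.2248 -63.74927999999999
```

View pics/t7.png

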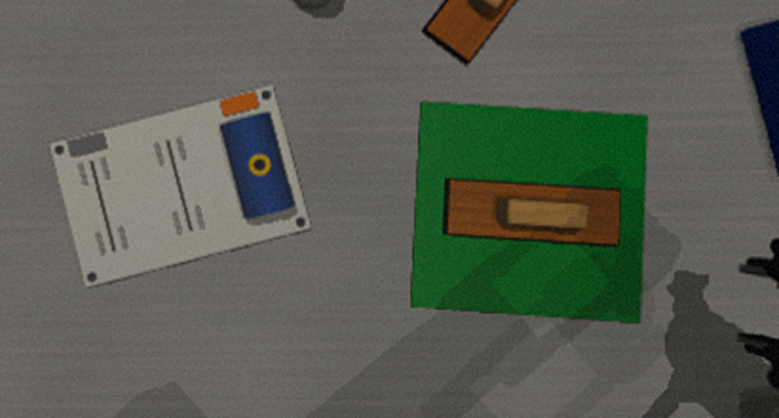

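The float lies flat and centred on the mat. The hole is on top at crop pixel (259,164), within 1 mm of the nest line, and the arm is clear.

```bash
python3 -c "
from station import close_job;print(close_job())"
```

```text
the job is handed in; nothing more can be done
None
```

The job is done and handed in after about 25 s of the 72 s allowed; `close_job` reports no verdict. I gripped the float by its handle and laid it on the roller with about 8–10 N. I rolled it 170 mm along the track, raising and lowering it to follow the ribs, then laid it back on the mat and let go.

What the last checks showed:
- **Roller:** the grease hole is on top, about 1 mm from the marked nest line in the top picture, and the axis looks square to the track.
- **Float:** its centre is within about 1 mm of the mat's centre, and it lies flat and released. The arm is clear of everything.
- **Pressing force:** the readings, taken only between moves, put the contact at no more than about 11 N, so any higher peak during a move was not measured.
- **Rolling:** the float's height matched the expected rib profile to about 0.15 mm and its drift sideways was under 0.1 mm, so there was no sign of skidding.
- **Bystanders:** I kept the arm away from them, but I did not measure their positions again at the end.

Nothing failed or disagreed in these checks.

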